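# Put the double-lidded screw tin together in the drawer and lift off its outer lid

## Task

Pull the top drawer of the little chest out to its stop; inside stands an open tin next to a closed jar. Pick up the nested pair of lids from the table together, keeping them level, lower them gently onto the tin until the inner lid is fully seated, and let go; then lift the outer lid alone by its knob, leaving the inner lid, which holds screws, seated on the tin. Finish while still holding the outer lid still and level about a hand's breadth (roughly 10 cm) above the tin, with the drawer still open; leave the other things alone.

Things in the scene. Friction and masses are not known exactly. Their poses are not given: they have to be found in the camera images.
- chest_drawer0 (a joint): How far the top drawer is pulled out of the chest, in m: 0 shut, 0.1496 at its stop; starts shut or up to 15 mm ajar. It slides with about 1 N of friction plus light damping and stays where it is left.
- chest_drawer0_handle (a point): Centre of the top drawer's steel bar handle, 162 mm above the table. The bar is level, 11 mm thick, 120 mm long, along this point's y axis, standing 35 mm off the drawer front on two posts 51 mm either side of centre. Its x axis points into the chest (the drawer pulls out along -x), z up. The front panel's top edge is 24 mm above the bar's centre, the drawer's side walls end 16 mm above it.
- chest: Small chest, painted white with light wood drawer fronts, 220 deep (x), 300 wide (y), 200 mm high, fixed on the table. Origin: centre of its underside; its front faces its own -x. Two drawers; only the top one is used.
- tin: Open round bare-metal tin, 57 mm outside diameter, 60 mm high, wall 3 mm (mouth 51 mm), 0.4 kg, loose on the top drawer's floor about 60 mm left or right of its middle; it rides along with the drawer. Origin: centre of its underside, 110 mm above the table; z up; rim at z = 60 mm, 8 mm below the drawer's side walls. With the drawer out, its centre is over 50 mm clear of the chest.
- inner_lid: Steel tray with screws, 0.16 kg. Origin: centre of the underside of its plug; z up. Plug 46 mm wide, z 0 to 10 mm, enters the tin's mouth with 2.5 mm play; tray 60 mm wide, z 10 to 32, rests on the tin's rim (origin then 50 mm above the tin's). Starts on the table left or right, standing on its plug, outer lid on it. To carry both lids grip the tray wall from above; the outer lid just rests in it.
- outer_lid: Metal disc 56 mm wide with a wooden knob, 0.06 kg. Origin: centre of the underside of its plug; z up. Plug 47 mm wide, z 0 to 6 mm; disc z 6 to 10; cylindrical knob 22 mm wide, z 10 to 34. Lies loose on the inner lid: plug inside the tray (1.8 mm play), disc on the tray's rim, origin 26 mm above the inner lid's.
- jar: Bystander: closed jar 52 mm in diameter, 60 mm high, black cap, in the same drawer beside the tin. Origin: centre of its underside.
- door_lever: Bystander: steel door handle standing on its 54 mm rose on the table, 51 mm high, its lever reaching 83 mm along its x axis; on the other side of the chest's front from the lids. Origin: centre of its underside.
- screwdriver: Bystander: screwdriver lying on the table to the right of the chest.
- screw_box: Bystander: small cardboard box 75 x 55 x 35 mm on the table to the left of the chest.
Things that resemble listed ones, but are neither listed nor needed, are in the scene too. Leave any purple look-alike of the outer_lid alone. What is shaped like the inner_lid but green is not meant.

How it is judged:
By the outcome, as a careful person would: the job done as asked, in the order asked, and still so for the second after the job is handed in, while the arm keeps its last pose, push and grip.
It also fails if it takes over 64 s, if anything falls off the work surface, if the arm or the gripper's body presses on something with over 40 N, if the wrist force passes 120 N, or if a joint passes its speed limit or range.

## Robot

A 6-joint arm with a two-finger parallel gripper is mounted at the origin on the work surface. World frame = base frame: x ahead of the robot, y to its left, z up, the work surface at z = 0. Lengths are in mm, angles in rad, forces in N, time in s.
With the tool pointing down it reaches from about 350 to 975 mm from the base axis. Payload 7.1 kg.
Tool frame: the origin (TCP) lies on the front face of the gripper's body, between the roots of the fingers; the fingertips stand 80 mm ahead of it and the grasp point (between the pads) lies 61 mm ahead of it (env.tips_ahead is the distance from the TCP to the fingertips, in mm); z points along the fingers, y is the line along which they close (so a half turn about z gives the same grasp; the last joint's range is limited). The gripper opens to 88 mm and grips with 3 to 60 N. Pads are 20 mm wide; open, the fingers measure 115 mm over their backs; the gripper's body (75 mm by 178 mm) begins 61 mm behind the grasp point.
Start: joints at [1.328, 0.423, 1.63, -0, 1.089, -0.019], TCP at [138.679, 609.404, 302.675] pointing down, gripper open.
Joint ranges: [-3, 3], [-0.9, 2.11], [0.09, 2.58], [-1.31, 4.45], [0.11, 2.69], [-2.54, 2.54]. Speed limits (rad/s): [2.39, 2.39, 3.01, 3.14, 3.14, 3.14].

## Interface

Orientations are given as a unit quaternion [x, y, z, w].
In Python, from station import env, set_gripper, viewer, workorder gives the robot as it stands. Calls block until the motion is done:
- env.reach(position, orientation): joint-space move of the TCP to a pose.
- env.move_l(position, rot=None, rate=150, f_stop=None): straight line of the TCP; rot=None keeps the orientation; rate is the mean speed in mm/s. With f_stop (N) it stops when the force on the tool has changed by that much, and returns True; else False.
- env.move_joints(angles): joint-space move.
- set_gripper(opening): finger opening in mm; the grip force is fixed at half the most; returns when the fingers have stopped.
- env.hold(seconds).
- env.ik(position, orientation): joint angles nearest the present ones, or None.
- env.read_state(): the state.
- viewer.camera(name): name is "scene" or "top"; returns the picture (400x640x3 uint8, blue, green, red); there is no depth.
- viewer.camera_params(name): a dict with "fx", "fy", "cx", "cy" (pixels), "pose" (4x4, takes a point from camera to world coordinates). Camera axes: x right, y up, looking along -z (the intrinsics and any distortion apply to the point x, -y, -z); pixel columns grow to the right and rows downward; lengths in mm; the calibration is good to about 2 mm. A picture is of the moment at which its call begins. camera_params takes no time and is no camera call.
A pose or a line that the arm cannot do raises env.IKError and nothing moves.
- workorder.sign_off(): hands the job in; it is judged then, once.
The state is a dict: "time_s": time; "qpos": joint angles; "dq": joint speeds; "tau": joint torques, N m; "tool_pos": TCP position; "orientation": TCP orientation; "force": force on the tool from outside, world axes, zero at the start; "wrist_torque": the same for the moment, N m; "width": finger opening in mm; "grip_force": force on a finger pad.
Only numpy, scipy, OpenCV 4.12 (cv2) and the standard library are available. Lean on these libraries where they do the work, as an engineer would, in place of code of your own. Each camera call takes 0.05 s, during which the arm holds its last target. There are 200 camera calls.

## Working session

There is one attempt and no reset: what is moved stays moved. The work goes in short steps, each a Python script; the robot and the scene stay as the last script left them, time stands still between calls to the robot, and variables do not carry over. Pictures are saved under pics/ and viewed, at most 10 in all, crops included, and the job is handed in when it is done.

```bash
mkdir -p pics; ls
python3 - <<'E'
from station import env, viewer
import cv2
for n in("scene","top"):
    im=viewer.camera(n); cv2.imwrite(f"pics/{n}0.png",im)
    p=viewer.camera_params(n); print(n,{k:(v if k!="pose" else [[round(float(a),3) for a in r] for r in v]) for k,v in p.items()})
s=env.read_state(); print(s["time_s"],s["tool_pos"],s["orientation"],s["width"],s["force"])
E
```

```text
pics
scene {'fx': 507.944866208773, 'fy': 507.944866208773, 'cx': 322.08789451858496, 'cy': 190.76196006626557, 'pose': [[0.232, -0.53, 0.815, 1732.937], [0.972, 0.142, -0.185, -300.314], [-0.018, 0.836, 0.548, 910.379], [0.0, 0.0, 0.0, 1.0]]}
top {'fx': 385.79587994768167, 'fy': 385.79587994768167, 'cx': 321.22044383193145, 'cy': 202.53913674450448, 'pose': [[-0.012, 0.99, -0.14, 429.574], [-1.0, -0.009, 0.023, -19.724], [0.022, 0.14, 0.99, 1145.882], [0.0, 0.0, 0.0, 1.0]]}
0.1 [138.59696174 609.05514472 302.01783384] [ 1.11662187e-01  9.93746006e-01 -6.52064244e-04 -8.14076126e-05] 87.6628401668273 [ 0.08502205  0.10184313 -0.0873226 ]
```

View pics/scene0.png

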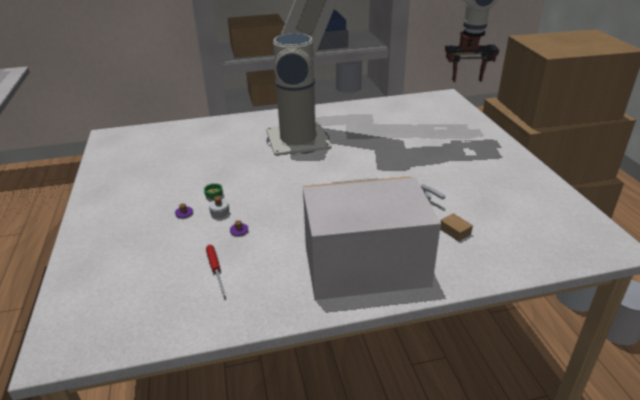

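View pics/top0.png

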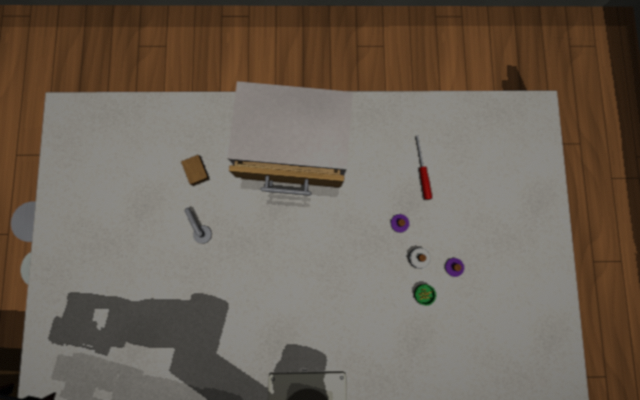

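Candidates for the lids: top (420,257)/scene (219,207), grey tray with a grey disc and brown knob; purple discs with knobs at top (400,223) and (455,267); green tray at top (425,294). The grey one fits, since the purple and green ones are excluded. The handle bar is at top (287,187). I'll confirm with one enlarged crop.

```bash
cat > h.py <<'E'
import numpy as np, cv2
from station import env, set_gripper, viewer, workorder
from scipy.spatial.transform import Rotation as R
P={n:viewer.camera_params(n) for n in("scene","top")}
def ray(n,u,v):
    p=P[n]; T=np.array(p["pose"])
    d=T[:3,:3]@np.array([(u-p["cx"])/p["fx"],-(v-p["cy"])/p["fy"],-1]); return T[:3,3],d/np.linalg.norm(d)
def plane(n,u,v,z):
    o,d=ray(n,u,v); return o+d*(z-o[2])/d[2]
def proj(n,X):
    p=P[n]; T=np.array(p["pose"]); c=T[:3,:3].T@(np.asarray(X)-T[:3,3])
    return p["cx"]-p["fx"]*c[0]/c[2], p["cy"]+p["fy"]*c[1]/c[2]
def tri(a,b):
    (o1,d1),(o2,d2)=ray("scene",*a),ray("top",*b)
    t=np.linalg.lstsq(np.c_[d1,-d2],o2-o1,rcond=None)[0]
    A,B=o1+d1*t[0],o2+d2*t[1]; return (A+B)/2,np.linalg.norm(A-B)
def down(yaw): # tool z down, tool y along world direction yaw
    y=np.array([np.cos(yaw),np.sin(yaw),0]); z=np.array([0,0,-1.]); 
    return R.from_matrix(np.c_[np.cross(y,z),y,z]).as_quat()
E
python3 - <<'E'
import cv2,numpy as np
s=cv2.imread("pics/scene0.png");t=cv2.imread("pics/top0.png")
f=lambda im,x0,y0,w,h,k:cv2.resize(im[y0:y0+h,x0:x0+w],None,fx=k,fy=k,interpolation=cv2.INTER_CUBIC)
a=f(s,165,175,100,75,4);b=f(t,380,205,100,75,4);c=f(t,220,140,133,70,6)
o=np.zeros((600,800,3),np.uint8);o[:300,:400]=a;o[:300,400:]=b;c=c[:300*2];c=cv2.resize(c,(570,300));o[300:,:570]=c
cv2.imwrite("pics/crop1.png",o)
E
```

```text
(no output)
```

View pics/crop1.png

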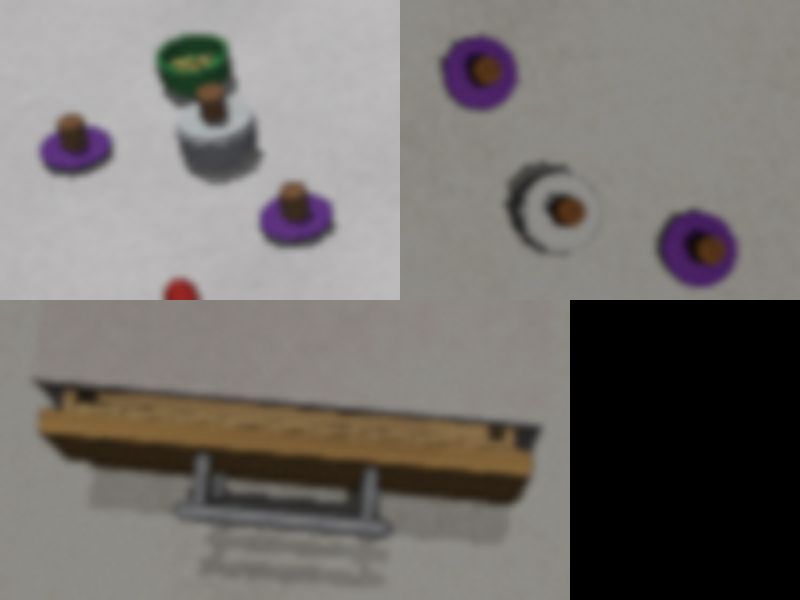

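Confirmed: the grey tray with grey disc is the wanted pair (knob top: top view ≈(422.5,257.7), scene ≈(217.7,197.5)). The bar ends are at top ≈(263,189.5) and (310.5,193).

Run:
```python
from h import *
s=cv2.imread("pics/scene0.png");t=cv2.imread("pics/top0.png")
np.set_printoptions(precision=1,suppress=True)
def brown(im,u,v,r=9):
    hsv=cv2.cvtColor(im,cv2.COLOR_BGR2HSV); m=cv2.inRange(hsv,(3,90,30),(22,255,255)); k=np.zeros_like(m); cv2.circle(k,(u,v),r,255,-1); m&=k
    y,x=np.nonzero(m); print(len(x),x.min(),x.max(),y.min(),y.max()); return x.mean(),y.mean()
a=brown(s,217,201);b=brown(t,422,258)
X,e=tri(a,b);print("knob mid",a,b,X,e)
X2,e=tri((217.75,197.3),(422.5,257.7));print("knob top",X2,e)
# disc ellipse (bright) in top view
g=cv2.cvtColor(t,cv2.COLOR_BGR2GRAY)
print(t[250:266,408:434].max(axis=2))
for q in((263.2,189.5),(310.5,193.2)): print("bar",plane("top",*q,162))
# predicted proj of z=200 chest corners
for nm,su,tu in (("frontR",(303,186),(352,0)),):pass
for q in ((303,187),(422,180),(433,231),(309,240)): print("chest top",plane("scene",*q,200))
for q in ((229,159),(347,169),(238,83),(352,92)): print("chest top t",plane("top",*q,200))
print("panel top edge",[plane("top",*q,186) for q in ((229.3,166.5),(344,176))])
```

```text
38 214 220 196 204
40 418 425 255 260
knob mid (np.float64(217.31578947368422), np.float64(199.44736842105263)) (np.float64(421.5), np.float64(257.5)) [ 424.4 -327.2   53.8] 1.710768777272806
knob top [ 424.1 -326.4   61.5] 1.1878742711403978
[[ 79  67  58  49  53  74 101 123 133 138 140 140 141 139 138 139 137 134
  131 133 135 137 138 137 136 138]
 [ 69  58  47  50  72 103 126 136 140 139 140 140 139 141 140 141 140 138
  134 129 130 137 139 139 138 138]
 [ 60  47  44  66  98 123 137 140 135 130 127 126 126 128 132 137 139 140
  137 131 128 134 138 139 140 140]
 [ 53  41  55  85 116 135 140 138 125 106  96  92  90  95 108 124 133 138
  139 136 132 133 136 140 140 139]
 [ 47  38  59  97 127 139 139 132 112  84  63  54  57  70  85 102 115 129
  136 139 136 134 136 138 139 140]
 [ 41  41  66 101 130 140 137 123  96  67  45  44  58  73  80  86  96 114
  130 138 138 135 134 137 138 139]
 [ 41  50  78 109 132 139 137 119  85  50  35  52  73  82  83  83  85  98
  122 135 139 135 134 136 137 138]
 [ 45  58  88 116 134 140 137 121  88  49  37  57  79  85  83  81  82  94
  115 134 138 136 13
[... 574 characters left out ...]
 77 106 124 135 139 141 140 139 139 139 139 139 139 139 140
  138 134 131 133 137 139 139 139]
 [132 114  89  70  82 105 123 135 140 141 140 141 141 139 140 139 140 139
  137 133 132 135 139 140 139 140]
 [137 127 107  81  70  82 101 119 130 138 139 139 139 139 140 139 139 137
  134 134 136 138 140 140 140 138]]
bar [603.7 106.3 162. ]
bar [593.  -15.6 162. ]
chest top [ 646.7 -104.4  200. ]
chest top [694.4 203.9 200. ]
chest top [902.9 143.  200. ]
chest top [ 863.3 -135.3  200. ]
chest top t [675.2 187.5 200. ]
chest top t [ 647.4 -107.9  200. ]
chest top t [876.1 168.6 200. ]
chest top t [ 850.9 -125.2  200. ]
panel top edge [array([659.3, 189.4, 186. ]), array([ 632.5, -101.1,  186. ])]
```

Run:
```python
from h import *
yaw=np.radians(5.2); xh=np.array([np.cos(yaw),-np.sin(yaw),0]); bar=np.array([598.4,45.4,162.])
def st(m):
    s=env.read_state(); print(m,round(s["time_s"],2),s["tool_pos"].round(1),s["force"].round(1),round(s["width"],1),round(s["grip_force"],1))
qs=[down(-yaw),down(np.pi-yaw)]
c=[(np.abs(env.ik(bar+[0,0,140],q)-np.array(env.read_state()["qpos"])).max(),i) for i,q in enumerate(qs) if env.ik(bar+[0,0,140],q) is not None]
print(c); q=qs[min(c)[1]]
set_gripper(24)
env.reach(bar+[0,0,130],q); st("above")
hit=env.move_l(bar+[0,0,61],rate=60,f_stop=6); st(f"down {hit}")
if not hit:
    set_gripper(0); st("grip")
    p=np.array(env.read_state()["tool_pos"])
    hit=env.move_l(p-155*xh,rate=60,f_stop=10); st(f"pull {hit}")
cv2.imwrite("pics/scene1.png",viewer.camera("scene"))
```

```text
[(np.float64(1.2721034344260755), 0)]
above 3.75 [598.4  46.2 292. ] [-1.4  0.3  0.5] 23.9 0.0
down False 5.05 [598.7  45.4 223.5] [ 0.2 -0.6  0.7] 24.3 0.0
grip 5.43 [598.6  45.4 223.3] [0.6 0.2 2.1] 10.2 30.0
pull True 7.42 [463.5  58.7 223.4] [2.1 0.4 0.6] 10.1 30.0
```

Run:
```python
from h import *
yaw=np.radians(5.2); xh=np.array([np.cos(yaw),-np.sin(yaw),0])
def st(m):
    s=env.read_state(); print(m,round(s["time_s"],2),s["tool_pos"].round(1),s["force"].round(1),round(s["width"],1),round(s["grip_force"],1))
p=np.array(env.read_state()["tool_pos"])
hit=env.move_l(p-12*xh,rate=20,f_stop=15); st(f"pull {hit}")
set_gripper(24); st("open")
p=np.array(env.read_state()["tool_pos"])
env.move_l(p+[0,0,90],rate=150)
env.reach([424.2,-326.8,230],down(0)) if env.ik([424.2,-326.8,230],down(0)) is not None else print("noik")
st("at lids")
for n in("scene","top"): cv2.imwrite(f"pics/{n}2.png",viewer.camera(n))
s=cv2.imread("pics/scene2.png");t=cv2.imread("pics/top2.png")
f=lambda im,x0,y0,w,h,k:cv2.resize(im[y0:y0+h,x0:x0+w],None,fx=k,fy=k,interpolation=cv2.INTER_CUBIC)
cv2.imwrite("pics/crop2.png",np.vstack([f(s,270,110,200,75,4),f(t,210,150,200,75,4)]))
```

```text
pull True 7.78 [463.2  58.7 223.3] [ 1.  -0.4  1.1] 10.3 30.0
open 8.22 [463.5  58.9 223.3] [0.4 0.3 0.5] 24.1 0.0
at lids 10.45 [ 424.6 -326.1  230. ] [0.1 0.3 0.4] 23.7 0.0
```

View pics/crop2.png

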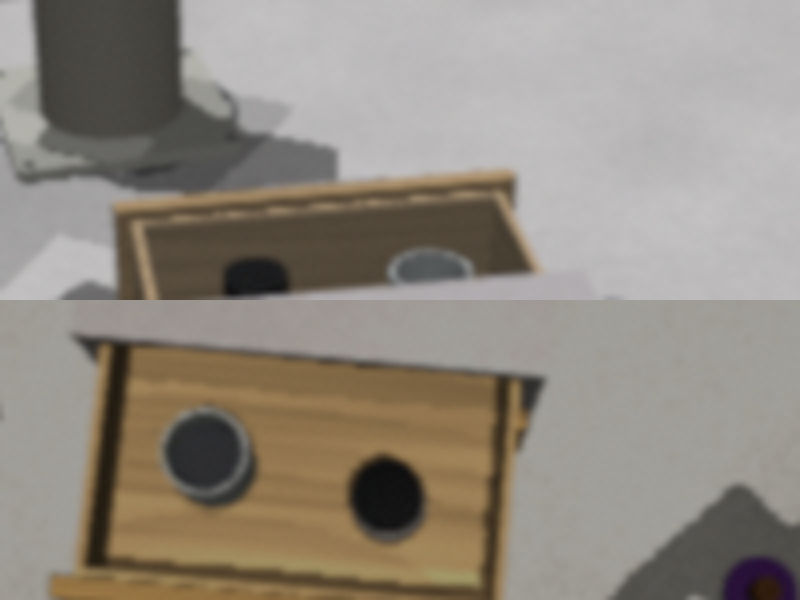

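The picture shows the drawer open, with the tin (open metal ring) at top ≈(261,188)/scene ≈(378,177.5) and the black-capped jar on the right. Next I'll measure the rim precisely.

Run:
```python
from h import *
np.set_printoptions(precision=2,suppress=True)
t=cv2.imread("pics/top2.png");s=cv2.imread("pics/scene2.png")
def ring(im,x0,y0,x1,y1,k=6):
    c=cv2.resize(im[y0:y1,x0:x1],None,fx=k,fy=k,interpolation=cv2.INTER_CUBIC); hsv=cv2.cvtColor(c,cv2.COLOR_BGR2HSV)
    m=cv2.inRange(hsv,(0,0,0),(180,75,255)) if 0 else cv2.inRange(hsv,(0,0,105),(180,60,255))
    return c,m
for nm,im,box in(("top",t,(246,173,276,204)),("scene",s,(364,169,392,181))):
    c,m=ring(im,*box); cs,_=cv2.findContours(m,cv2.RETR_EXTERNAL,cv2.CHAIN_APPROX_NONE); cs=sorted(cs,key=cv2.contourArea)[::-1]
    a=cs[0]; e=cv2.fitEllipse(cv2.convexHull(a)); f=lambda q,i:(q+.5)/6-.5+box[i]
    print(nm,len(cs),cv2.boundingRect(a),"ctr",f(e[0][0],0),f(e[0][1],1),"axes px",np.array(e[1])/6)
    cv2.imwrite(f"pics/m_{nm}.png",np.hstack([c,cv2.cvtColor(m,cv2.COLOR_GRAY2BGR)]))
    if nm=="top": T=(f(e[0][0],0),f(e[0][1],1)); print(plane("top",*T,170))
a=np.vstack([cv2.imread("pics/m_top.png"),cv2.resize(cv2.imread("pics/m_scene.png"),(360,78))]); cv2.imwrite("pics/m.png",a)
X,e=tri((377.7,177.5),T);print("tri",X,e)
X=plane("top",*T,170)
c=[proj("scene",X+28.5*np.array([np.cos(w),np.sin(w),0])) for w in np.linspace(0,6.28,200)];c=np.array(c);print("pred scene rim u",c[:,0].min(),c[:,0].max(),"v",c[:,1].min(),c[:,1].max())
for w in (-45,45,135,-135,90,-90,85,-95):
    print(w,[ (env.ik(p,down(np.radians(w))).round(2) if env.ik(p,down(np.radians(w))) is not None else None) for p in([424.2,-326.8,86],[X[0],X[1],246])])
```

```text
top 1 (25, 22, 134, 131) ctr 260.80270767211914 187.5202522277832 axes px [22.39 22.59]
[607.46 111.47 170.  ]
scene 2 (17, 21, 151, 51) ctr 379.01884841918945 179.0463078816732 axes px [13.8  25.64]
tri [607.56 112.07 170.41] 1.3338120262888384
pred scene rim u 366.85977418542916 387.64579680328654 v 172.31360100559866 183.21955188193948
-45 [array([-0.68,  0.64,  1.93, -0.  ,  0.58,  0.11]), array([ 0.16,  0.48,  1.69, -0.  ,  0.97,  0.95])]
45 [array([-0.68,  0.64,  1.93, -0.  ,  0.58, -1.46]), array([ 0.16,  0.48,  1.69, -0.  ,  0.97, -0.62])]
135 [None, array([ 0.16,  0.48,  1.69, -0.  ,  0.97, -2.19])]
-135 [array([-0.68,  0.64,  1.93, -0.  ,  0.58,  1.68]), array([ 0.16,  0.48,  1.69, -0.  ,  0.97,  2.52])]
90 [array([-0.68,  0.64,  1.93, -0.  ,  0.58, -2.25]), array([ 0.16,  0.48,  1.69, -0.  ,  0.97, -1.41])]
-90 [array([-0.68,  0.64,  1.93, -0.  ,  0.58,  0.89]), array([ 0.16,  0.48,  1.69, -0.  ,  0.97,  1.73])]
85 [array([-0.68,  0.64,  1.93, -0.  ,  0.58, -2.16]), array([ 0.16,  0.48,  1.69, -0.  ,  0.97, -1.32])]
-95 [array([-0.68,  0.64,  1.93, -0.  ,  0.58,  0.98]), array([ 0.16,  0.48,  1.69, -0.  ,  0.97,  1.82])]
```

View pics/m.png

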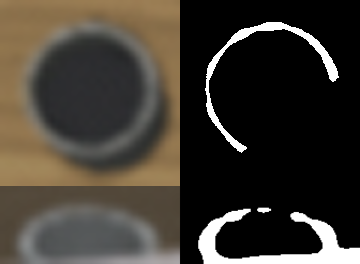

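The rim is verified from two views: height about 170, and the predicted scene outline matches the picture. Now I'll refine the centre with a radial ring profile, then pick the lids, centring them along two axes.

```bash
cat >> h.py <<'E'
def st(m):
    s=env.read_state(); print(m,round(s["time_s"],2),np.round(s["tool_pos"],1),np.round(s["force"],1),round(s["width"],1),round(s["grip_force"],1))
E
python3 - <<'E'
from h import *
np.set_printoptions(precision=2,suppress=True)
t=cv2.imread("pics/top2.png")
g=cv2.cvtColor(t,cv2.COLOR_BGR2HSV)[:,:,1].astype(np.float32); v=t.astype(np.float32)[:,:,0]  # blue: ring bright, wood dim
c=np.array([261.,187.6])
for _ in range(5):
    pts=[]
    for w in np.arange(0,6.28,.05):
        r=np.arange(8,13.5,.1); x=(c[0]+r*np.cos(w)).astype(np.float32); y=(c[1]+r*np.sin(w)).astype(np.float32)
        p=cv2.remap(v,x[None],y[None],cv2.INTER_CUBIC)[0]; i=p.argmax()
        if 3<i<len(r)-4: pts.append((x[i],y[i]))
    e=cv2.fitEllipse(np.array(pts)); c=np.array(e[0])
print("ring",c,e[1],len(pts),plane("top",*c,170))
set_gripper(80)
L=np.array([424.2,-326.8])
env.reach([*L,170],down(-np.pi/4))
hit=env.move_l([*L,86],rate=80,f_stop=6); st(f"down {hit}")
if not hit:
    set_gripper(56); st("close1"); set_gripper(74)
    q=np.array(env.read_state()["qpos"]); q[5]=env.ik([*L,86],down(np.pi/4))[5]; env.move_joints(q); st("rot")
    set_gripper(30); st("close2")
for n in("scene","top"): cv2.imwrite(f"pics/{n}3.png",viewer.camera(n))
s=cv2.imread("pics/scene3.png");
cv2.imwrite("pics/crop3.png",cv2.resize(s[150:250,155:275],None,fx=5,fy=5,interpolation=cv2.INTER_CUBIC))
E
```

```text
ring [260.34 187.34] (20.64244270324707, 21.29721450805664) 126 [607.93 112.65 170.  ]
down False 13.51 [ 424.5 -327.    86.4] [-0.5  0.  -0.1] 79.9 0.0
close1 13.97 [ 424.3 -326.9   86.3] [-1.2  0.5  4.1] 59.9 30.0
rot 15.82 [ 424.1 -326.8   85.9] [-0.8 -0.2  0.3] 74.2 0.0
close2 16.21 [ 424.1 -326.8   85.9] [ 0.1 -0.7  0.5] 59.5 30.0
```

View pics/crop3.png

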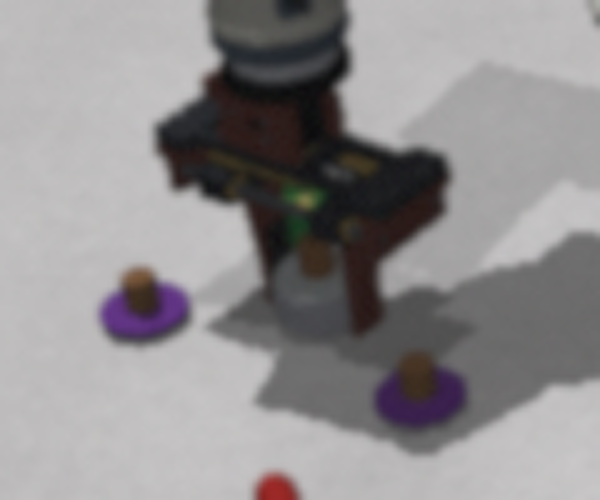

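Run:
```python
from h import *
q=down(np.radians(84.8)); X=np.array([607.8,112.3])
p=np.array(env.read_state()["tool_pos"])
env.move_l([p[0],p[1],320],rate=140); st("lift")
env.move_l([*X,300],rot=q,rate=150); env.hold(.2); st("over")
cv2.imwrite("pics/scene4.png",viewer.camera("scene"))
env.move_l([*X,260],rate=60); st("near")
hit=env.move_l([*X,244.5],rate=15,f_stop=4); st(f"lower {hit}")
cv2.imwrite("pics/scene5.png",viewer.camera("scene"))
a,b=[cv2.resize(cv2.imread(f"pics/scene{i}.png")[100:200,320:440],None,fx=3.3,fy=5,interpolation=cv2.INTER_CUBIC) for i in(4,5)]
cv2.imwrite("pics/crop45.png",np.hstack([a,b]))
```

```text
lift 18.13 [ 423.8 -326.6  319.2] [-0.1 -0.2 -3.3] 59.5 30.0
over 21.66 [607.8 112.1 300. ] [-0.6  0.3 -3.3] 59.6 30.0
near 22.52 [608.  112.3 260.2] [-0.3  0.  -2.9] 59.7 30.0
lower True 23.4 [607.9 112.3 245.9] [ 0.6 -0.3  6.1] 59.6 30.0
```

View pics/crop45.png

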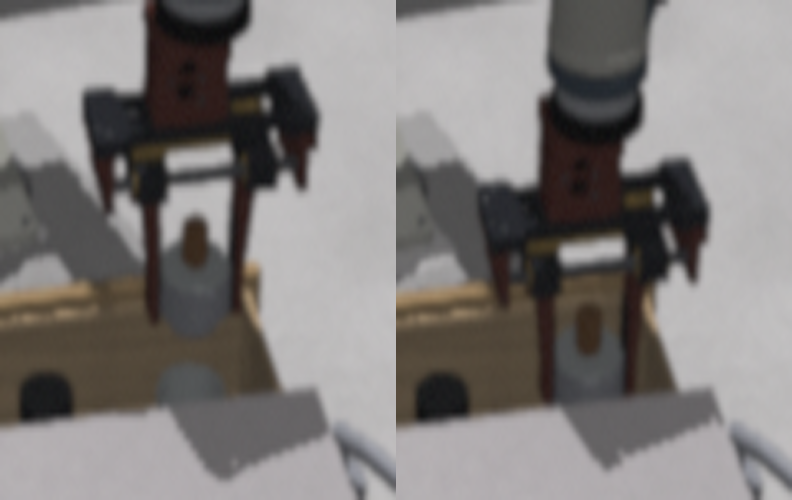

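Seated: TCP z 245.9 matches the expected 160 mm inner-lid height, and the picture shows the tray (crop right, ≈(590,370)) down on the tin. Now release and take the knob.

Run:
```python
from h import *
set_gripper(72); st("rel")
p=np.array(env.read_state()["tool_pos"])
hit=env.move_l([p[0],p[1],280],rate=60,f_stop=5); st(f"up {hit}")
if not hit:
    set_gripper(5); env.hold(.2); st("knob")
    env.move_l([p[0],p[1],292],rate=20); st("lift12")
    env.move_l([p[0],p[1],368],rate=70); env.hold(.5); st("lifted")
for n in("scene","top"): cv2.imwrite(f"pics/{n}6.png",viewer.camera(n))
a=cv2.resize(cv2.imread("pics/scene6.png")[60:190,310:450],None,fx=4,fy=4,interpolation=cv2.INTER_CUBIC)
cv2.imwrite("pics/crop6.png",a)
```

```text
rel 23.88 [606.8 112.2 244.4] [-0.1 -0.7 -0.4] 72.0 0.0
up False 24.62 [606.7 112.1 280. ] [-0.3 -0.  -0.5] 72.0 0.0
knob 25.66 [606.8 112.1 280. ] [-0.   0.5 -0.1] 21.2 30.0
lift12 26.41 [606.8 112.1 292. ] [ 0.4 -0.4 -0.8] 21.5 30.0
lifted 28.14 [606.8 112.2 367.9] [ 0.5  0.1 -0.3] 21.3 30.0
```

View pics/crop6.png

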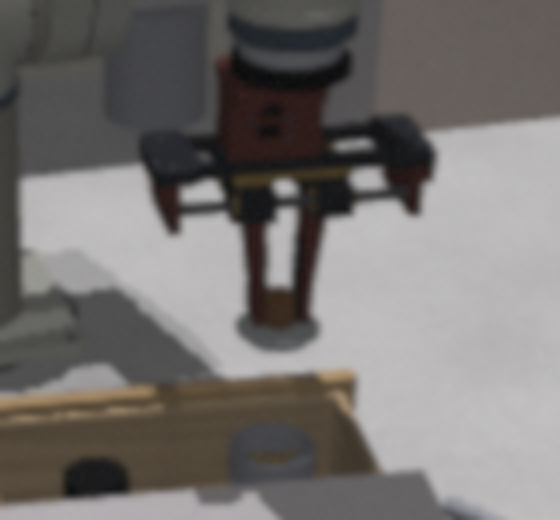

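The picture shows the outer lid held level at crop (278,330), and the inner lid with screws level on the tin at (271,450). The drawer is still open and the jar is untouched.

```bash
python3 -c "
from station import workorder; print(workorder.sign_off())"
```

```text
the job is handed in; nothing more can be done
None
```

The job is handed in, after about 28 s of robot time: the drawer is open at its stop, the inner lid with the screws is seated on the tin, and the outer lid is held still and level about 10 cm above the tin.

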